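# Put the tested capacitors away in the door rack of the store cabinet

## Task

The capacitors in the tester have passed: slide the tester's clear hood fully back, swing the blue cabinet door wide open, and with both open stand every capacitor upright in the trough on the inside of that door. When all of them are in the trough, swing the door fully shut and slide the hood fully forward again over the empty bay. Leave the multimeter and the screwdriver where they lie.

Things in the scene. Friction and masses are not known exactly. Their poses are not given: they have to be found in the camera images.
- cabinet: grey steel store cabinet, fixed, 320 mm wide, 170 deep, 180 high, open in front, front roughly towards the robot; origin at the bottom centre of its front opening, x into the cabinet, y to its left, z up. Its blue door covers the whole front: 320 mm wide, 15 thick, 180 high.
- cab_door (a joint): hinge of the blue cabinet door in rad: 0 = fully shut, grows as the free end swings out towards the robot, stops at 1.8. Vertical axis at the door's left (+y) end. Stays where it is left; may start a little ajar.
- door_handle (a point): grip point on the door handle: upright round steel bar, 12 mm diameter, heights 85 to 170 mm, near the door's free (right) end; point on its axis at height 150 mm. It stands 42 mm off the door face on two level stubs at heights 95 and 160 mm; can be pinched from above, across the door's width. Axes turn with the door: x square to it (into the cabinet when shut), y along it to the hinge, z up.
- door_hinge (a point): point on the door's vertical hinge axis at height 150 mm; the handle bar is 285 mm along the door and 57 mm out from it. Axes as the handle's.
- rack (a point): centre of the inner floor of the trough fixed inside the door and swinging with it; 90 mm above the table, black floor. Inside 247 mm along the door (y) by 100 mm across (x); aluminium walls 28 mm above the floor on three sides, the door panel (up to 90 mm above the floor) on the -x side, 51 mm from here. With the door about 90 degrees open it is clear from above. Axes as the handle's.
- tester: capacitor tester, fixed, on the robot's right: aluminium base 480 x 300 x 12 mm with tracks 32 mm high along its long sides; origin on the table below the bay, x along the tracks away from the robot, y left, z up. Bay floor (32 mm high, flush with the tracks) spans x -130 to +130 mm, y +-130 mm; before it a fixed white front wall 54 mm high, behind it a white housing 97 mm high.
- hood (a joint): travel of the tester's clear hood in m along the tester's x: 0 = fully forward, covering the bay; 0.23 = fully back over the housing. Stays where it is left; may start slightly back. Hood 240 mm long, 270 wide, top 118 mm above the table, with top and side sheets and a front lip hanging to 105 mm above the table (it passes over standing capacitors); at 0 its front edge is at tester x = -125 mm.
- hood_handle (a point): centre of the hood's orange handle: level round bar 12 mm diameter, 110 mm long across the tracks (along y), 153 mm above the table, on two posts at +-50 mm, 35 mm above the hood's top and 40 mm behind its front edge. Can be pinched from above.
- multimeter: yellow multimeter lying flat, 140 x 70 x 34 mm, origin under its centre; leave alone
- screwdriver: screwdriver about 160 mm long lying on the table, origin under its middle; leave alone
- cap1: a capacitor: cylinder with a heavy steel foot (lower 22 mm), blue above with a paper band, black top and two low brass terminals, 52 mm diameter, 65 mm tall (terminals 3 mm more), about 0.2 kg, standing upright in the tester bay at the start; origin at the centre of its underside, z along its axis. May be absent.
- cap2: a capacitor: cylinder with a heavy steel foot (lower 22 mm), blue above with a paper band, black top and two low brass terminals, 52 mm diameter, 65 mm tall (terminals 3 mm more), about 0.2 kg, standing upright in the tester bay at the start; origin at the centre of its underside, z along its axis. May be absent.
- cap3: a capacitor: cylinder with a heavy steel foot (lower 22 mm), blue above with a paper band, black top and two low brass terminals, 52 mm diameter, 65 mm tall (terminals 3 mm more), about 0.2 kg, standing upright in the tester bay at the start; origin at the centre of its underside, z along its axis. May be absent.
- cap4: a capacitor: cylinder with a heavy steel foot (lower 22 mm), blue above with a paper band, black top and two low brass terminals, 52 mm diameter, 65 mm tall (terminals 3 mm more), about 0.2 kg, standing upright in the tester bay at the start; origin at the centre of its underside, z along its axis. May be absent.

How it is judged:
By the outcome, as a careful person would: the job done as asked, in the order asked, and still so for the second after the job is handed in, with the robot touching nothing.
Of cap1, cap2, cap3, cap4 only 2 to 3 are there at a start; the rules pass over those that are not, and their reading is None.
At some moment in a run one of cap1, cap2, cap3, cap4 may be knocked a few centimetres aside while the robot is not near it.
It also fails if it takes over 208 s, if anything falls off the work surface, if the arm or the gripper's body presses on something with over 40 N, if the wrist force passes 120 N, or if a joint passes its speed limit or range.

## Robot

A 7-joint arm with a two-finger parallel gripper is mounted at the origin on the work surface. World frame = base frame: x ahead of the robot, y to its left, z up, the work surface at z = 0. Lengths are in m, angles in rad, forces in N, time in s.
With the tool pointing down it reaches from about 0.425 to 0.825 m from the base axis. Payload 3.6 kg.
Tool frame: the origin (TCP) lies where the fingers leave the gripper's body, on its centre line; the fingertips stand 73 mm ahead of it and the grasp point (between the pads) lies 54 mm ahead of it; z points along the fingers, y is the line along which they close (so a half turn about z gives the same grasp; the last joint's range is limited). The gripper opens to 85 mm and grips with 20 to 120 N. Pads are 22 mm wide; open, the fingers measure 114 mm over their backs; the gripper's body (76 mm by 85 mm) begins 54 mm behind the grasp point. The pads swing forward as they close: fully open they stand 13 mm farther back than shut.
Start: joints at [-1.321, 0.615, -0.013, 1.423, 0.008, 1.103, -0.04], TCP at [0.177, 0.625, 0.304] pointing down, gripper open.
Joint ranges: [-3.12, 3.12], [-0.3, 2.06], [-1.34, 1.32], [0.26, 2.42], [-1.36, 4.5], [0.01, 1.98], [-2.84, 2.84]. Speed limits (rad/s): [2.79, 2.79, 3.14, 3.14, 3.14, 3.14, 3.14].

## Interface

Orientations are given as a unit quaternion [x, y, z, w].
In Python, from station import arm, snapshot, camera_info, ticket gives the robot as it stands. Calls block until the motion is done:
- arm.movep(position, orientation): joint-space move of the TCP to a pose.
- arm.line_to(position, velocity=0.15, ori=None): straight line of the TCP; ori=None keeps the orientation; velocity is the mean speed in m/s.
- arm.move_j(angles): joint-space move.
- arm.move_gripper(opening, effort=None): opening from 0.0 (shut) to 1.0 (fully open); effort is the grip in N (None keeps the last); returns when the fingers have stopped.
- arm.pause(seconds).
- arm.ik(position, orientation): joint angles nearest the present ones, or None.
- snapshot(name): name is "scene" or "top" or "wrist"; returns the picture (400x640x3 uint8, blue, green, red); there is no depth.
- camera_info(name): a dict with "fx", "fy", "cx", "cy" (pixels), "R" (3x3) and "t" (3): a world point X has camera coordinates R X + t; the wrist camera has in their place "T_tool_cam" (4x4, takes a point from camera to tool coordinates, whose origin is the TCP and whose axes are the flange's). Camera axes: x right, y down, z forward; pixel columns grow to the right and rows downward; lengths in m; the calibration is good to about 2 mm. A picture is of the moment at which its call begins: read the wrist's pose just before it. camera_info takes no time and is no camera call.
A pose or a line that the arm cannot do raises arm.MotionError and nothing moves.
- ticket.finish_job(): hands the job in; it is judged then, once.
Readings, each from a call of its own:
- arm.read_time(): time.
- arm.read_joint_positions(): joint angles.
- arm.read_dq(): joint speeds.
- arm.read_effort(): joint torques, N m.
- arm.read_tool_pos(): TCP position.
- arm.read_eef_rot(): TCP orientation.
- arm.read_ft_force(): force on the tool from outside, world axes, zero at the start.
- arm.read_wrist_torque(): the same for the moment, N m.
- arm.read_opening(): opening from 0.0 (shut) to 1.0 (fully open).
- arm.read_finger_force(): force on a finger pad.
Only numpy, scipy, OpenCV 4.12 (cv2) and the standard library are available. Lean on these libraries where they do the work, as an engineer would, in place of code of your own. Each camera call takes 0.05 s, during which the arm holds its last target. There are 200 camera calls.

## Working session

There is one attempt and no reset: what is moved stays moved. The work goes in short steps, each a Python script; the robot and the scene stay as the last script left them, time stands still between calls to the robot, and variables do not carry over. Pictures are saved under pics/ and viewed, at most 14 in all, crops included, and the job is handed in when it is done.

```bash
ls; mkdir -p pics; python3 - <<'E'
from station import arm, snapshot, camera_info
import cv2,numpy as np
np.set_printoptions(precision=4,suppress=True)
for n in("scene","top"):
    cv2.imwrite(f"pics/{n}0.png",snapshot(n)); print(n,camera_info(n))
print(camera_info("wrist"),arm.read_tool_pos(),arm.read_eef_rot(),arm.read_time())
E
```

```text
pics
scene {'fx': 444.68644083800626, 'fy': 444.68644083800626, 'cx': 321.5914692525061, 'cy': 202.61227848775417, 'R': array([[-0.8721, -0.4892,  0.006 ],
       [-0.4135,  0.7305, -0.5434],
       [ 0.2614, -0.4765, -0.8394]]), 't': array([0.4729, 0.2761, 1.1266])}
top {'fx': 512.9963901234105, 'fy': 512.9963901234105, 'cx': 326.61176193283546, 'cy': 199.24523163396248, 'R': array([[-0.0165, -0.9998, -0.0064],
       [-0.997 ,  0.0169, -0.0754],
       [ 0.0755,  0.0052, -0.9971]]), 't': array([0.0214, 0.5365, 1.3319])}
{'fx': 324.40136729107337, 'fy': 324.40136729107337, 'cx': 317.4430971035764, 'cy': 206.66750927950122, 'T_tool_cam': array([[-0.0004, -0.9631, -0.269 ,  0.0703],
       [ 1.    , -0.0004, -0.0001,  0.0004],
       [-0.    , -0.269 ,  0.9631, -0.0706],
       [ 0.    ,  0.    ,  0.    ,  1.    ]])} [0.1768 0.625  0.3028] [ 0.1374  0.9905 -0.0012 -0.0001] 0.1
```

View pics/scene0.png

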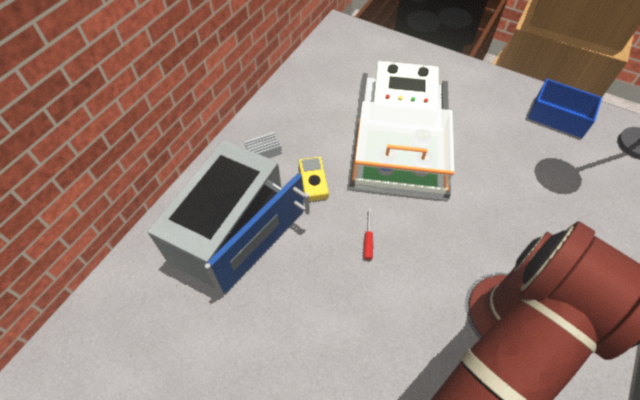

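View pics/top0.png

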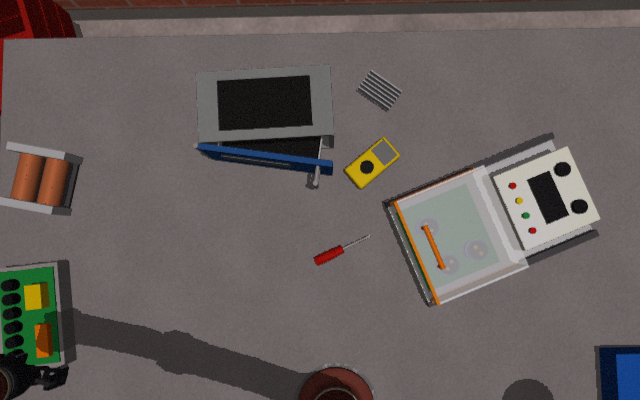

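The scene view shows the door ajar (blue, about 210-300, 180-285) and the hood forward with its orange handle near (405,152). The top view shows three capacitors under the hood near (428,228), (449,265) and (478,250). The hood bar runs (425,228)-(442,268), and the door handle is near (316,180).

```bash
cat > h.py <<'E'
from station import arm, snapshot, camera_info, ticket
import cv2, numpy as np
from scipy.spatial.transform import Rotation as Rn
np.set_printoptions(precision=4, suppress=True)
def cast(cam, px, z):
    """pixel(s) -> world points on plane at height z"""
    c=camera_info(cam); px=np.atleast_2d(px).astype(float)
    if cam=="wrist":
        T=np.eye(4); T[:3,:3]=Rn.from_quat(arm.read_eef_rot()).as_matrix(); T[:3,3]=arm.read_tool_pos()
        T=T@c["T_tool_cam"]; Rwc=T[:3,:3]; o=T[:3,3]
    else:
        Rwc=np.array(c["R"]).T; o=-Rwc@np.array(c["t"])
    d=np.c_[(px[:,0]-c["cx"])/c["fx"],(px[:,1]-c["cy"])/c["fy"],np.ones(len(px))]@Rwc.T
    return o+d*((z-o[2])/d[:,2])[:,None]
def mask(im,lo,hi): return cv2.inRange(cv2.cvtColor(im,cv2.COLOR_BGR2HSV),lo,hi)
def blobs(m,amin=15):
    n,l,s,c=cv2.connectedComponentsWithStats(m)
    return [(s[i],c[i],cv2.minAreaRect(np.argwhere(l==i)[:,::-1].astype(np.float32))) for i in range(1,n) if s[i,4]>=amin]
def down(yaw):
    """tool down, closing line (tool y) along world direction yaw"""
    y=np.array([np.cos(yaw),np.sin(yaw),0]); z=np.array([0,0,-1.]); return Rn.from_matrix(np.c_[np.cross(y,z),y,z]).as_quat()
E
python3 - <<'E'
from h import *
a=cv2.imread("pics/top0.png")
for s,c,r in blobs(mask(a,(8,150,100),(20,255,255))):
    if c[0]<380 or c[0]>460: continue
    b=cv2.boxPoints(r); print("orange",s,c,r)
    for z in(.153,.118): print(z,cast("top",b,z)[:,:2].round(3).tolist(),cast("top",[c],z)[0])
m=mask(a,(100,120,40),(125,255,255))
for s,c,r in blobs(m,100):
    if c[1]<200 and c[0]<400: print("blue",s,r,cast("top",cv2.boxPoints(r),.18)[:,:2].tolist())
print("cab corners",cast("top",[(196,72),(331,66),(333,134),(199,140)],.18)[:,:2])
cv2.imwrite("pics/c0.png",np.hstack([cv2.resize(a[120:210,190:350],None,fx=5,fy=5,interpolation=2)]))
E
```

```text
orange [390 200  50 106 388] [416.0129 252.2448] ((414.9478454589844, 253.23423767089844), (113.31526184082031, 6.695141315460205), 67.01129150390625)
0.153 [[0.517, -0.138], [0.523, -0.153], [0.277, -0.25], [0.271, -0.235]] [ 0.398  -0.1968  0.153 ]
0.118 [[0.519, -0.142], [0.525, -0.157], [0.272, -0.257], [0.266, -0.242]] [ 0.3969 -0.2026  0.118 ]
orange [423 225  22  44 212] [433.6226 246.75  ] ((433.6821594238281, 246.92124938964844), (46.8851318359375, 4.589284896850586), 66.61477661132812)
0.153 [[0.459, -0.213], [0.463, -0.223], [0.361, -0.264], [0.357, -0.254]] [ 0.4102 -0.2386  0.153 ]
0.118 [[0.459, -0.22], [0.464, -0.23], [0.359, -0.272], [0.355, -0.261]] [ 0.4095 -0.2456  0.118 ]
blue [ 198  143  135   32 1180] ((264.9208984375, 158.0801239013672), (136.14906311035156, 15.042604446411133), 7.765166282653809) [[0.6306246557969002, 0.3147588697085755], [0.6658606455682758, 0.3100757378871013], [0.6167809572438656, -0.005778546401490754], [0.5818077984209156, -0.00042760991444934764]]
cab corners [[ 0.8326  0.3164]
 [ 0.8412 -0.004 ]
 [ 0.6779 -0.0059]
 [ 0.6692  0.3089]]
```

View pics/c0.png

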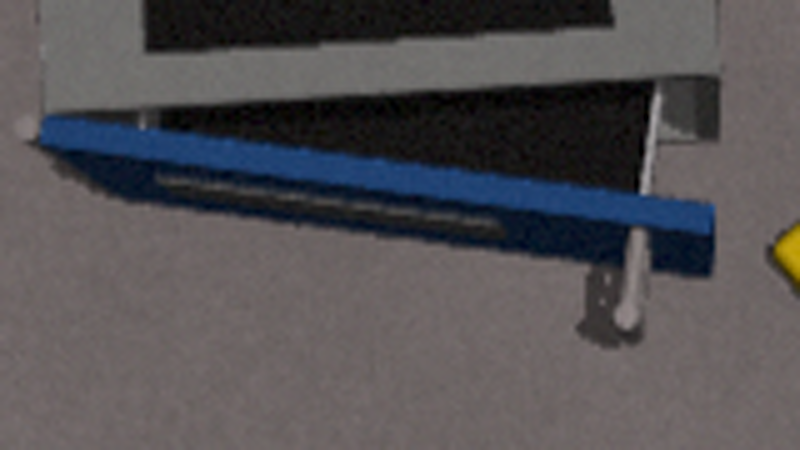

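```bash
python3 - <<'E'
from h import *
h=cast("top",[(195,145.6)],.18)[0];g=cast("top",[(315.4,183.6)],.17)[0]
print("pin",h,"bar",g,"dist",np.linalg.norm((h-g)[:2]))
print("door top corners",cast("top",[(198.4,143),(198.4,149.5),(332.8,160.4),(332.8,167)],.18)[:,:2])
print("caps rough",cast("top",[(428,228),(449,265),(478,250)],.1))
q0=arm.read_joint_positions();print(q0)
B=np.array([.4102,-.2386]);y=np.array([.928,.373]);x=np.array([y[1],-y[0]])
yaw=np.arctan2(x[1],x[0])
for k in(0,np.pi):
  for p in(B,B+.23*x):
    print("hood",k,arm.ik([*p,.207],down(yaw+k)),arm.ik([*p,.28],down(yaw+k)))
for k in(0,np.pi):
  for t in np.linspace(.1,1.7,5):
    a=.027-t # door x-axis yaw
    X=np.array([np.cos(a),np.sin(a)]);Y=np.array([-X[1],X[0]])
    p=h[:2]-.285*Y-.057*X
    print("door",k,t,p,arm.ik([*p,.204],down(a+np.pi/2+k)))
E
```

```text
pin [0.6561 0.3182 0.18  ] bar [0.5627 0.0374 0.17  ] dist 0.29600591083505573
door top corners [[ 0.6621  0.3103]
 [ 0.6467  0.3102]
 [ 0.6155 -0.0044]
 [ 0.5999 -0.0041]]
caps rough [[ 0.4554 -0.2369  0.1   ]
 [ 0.3639 -0.2855  0.1   ]
 [ 0.3994 -0.3579  0.1   ]]
[-1.3215  0.6159 -0.0126  1.4247  0.0081  1.1034 -0.0404]
hood 0 [-0.1567  0.6996  1.0272  2.0503 -0.8094  0.8653  0.1544] [-0.2361  0.6042  1.1365  1.9652 -0.6572  1.004   0.0256]
hood 0 [ 0.1871  1.0071  1.1314  1.4853 -0.9363  1.2528  0.2494] [ 0.1926  0.912   1.1324  1.4057 -0.8268  1.3383  0.1666]
hood 3.141592653589793 [ 0.2953  0.4966  0.2661  2.038  -0.2135  0.6328  2.6566] [ 0.0736  0.4212  0.5752  1.9577 -0.3013  0.8472  2.7638]
hood 3.141592653589793 [ 1.0157  0.8056 -0.5829  1.4544  0.4825  1.0267  2.2755] [ 1.0115  0.7294 -0.5825  1.3747  0.4116  1.1587  2.3349]
door 0 0.1 [0.5785 0.0382] [-0.1112  0.6192  0.0121  1.7493 -0.0101  0.7732  1.4036]
door 0 0.5 [0.4755 0.0905] [-0.3029  0.5028  0.1003  2.0128 -0.082   0.6298  0.9491]
door 0 0.8999999999999999 [0.4011 0.1788] [-0.5834  0.4527  0.1591  2.1293 -0.1291  0.5684  0.3666]
door 0 1.3 [0.3669 0.2891] [-0.8714  0.4895  0.2241  2.0593 -0.1831  0.6112 -0.2245]
door 0 1.7 [0.3784 0.404 ] [-1.0461  0.6014  0.2923  1.8293 -0.2427  0.7457 -0.7253]
door 3.141592653589793 0.1 [0.5785 0.0382] [-0.5343  0.7243  0.7254  1.7631 -0.6016  0.8895 -1.1839]
door 3.141592653589793 0.5 [0.4755 0.0905] [-0.9059  0.7762  1.1327  2.0295 -0.8954  0.9491 -1.3311]
door 3.141592653589793 0.8999999999999999 [0.4011 0.1788] [-1.169   0.7143  1.1331  2.1447 -0.8868  0.8719 -1.9285]
door 3.141592653589793 1.3 [0.3669 0.2891] [-0.3419  0.5311 -0.5378  2.0434  0.4273  0.6764  2.2812]
door 3.141592653589793 1.7 [0.3784 0.404 ] [-0.5704  0.623  -0.4482  1.8139  0.365   0.7872  1.8332]
```

```bash
cat >> h.py <<'E'
HB=np.array([.4102,-.2386]); TY=np.array([.929,.370]); TX=np.array([TY[1],-TY[0]]); TYAW=np.arctan2(TX[1],TX[0])
def F(): return np.array(arm.read_ft_force())
def slide(d, start, far, z, lim=12):
    """drag along unit xy direction d from start: far metres, then 4 mm steps until the stop is felt"""
    f0=F(); arm.line_to([*(start+far*d),z],velocity=.1); print("f",F()-f0)
    for i in range(1,16):
        arm.line_to([*(start+(far+.004*i)*d),z],velocity=.04)
        f=-(F()[:2]@d); print(i,round(f,1),end=" ")
        if f>lim: break
    print("end",arm.read_tool_pos(),arm.read_opening())
E
python3 - <<'E'
from h import *
arm.move_j([.53,.5,0,1.75,0,.9,-.66])
print(arm.read_tool_pos())
arm.movep([*HB,.28],down(TYAW)); print(arm.read_joint_positions())
arm.line_to([*HB,.207])
arm.move_gripper(0,60); print(arm.read_opening(),arm.read_finger_force(),F())
slide(TX,HB,.20,.207)
print(arm.read_time())
E
```

```text
[ 0.4654 -0.2968  0.2713]
[ 0.4826  0.3741 -0.0049  1.9472  0.0022  0.8192 -0.7132]
0.11871255169852755 58.45673203468323 [-0.3227  0.8379  4.8468]
f [-2.0112 -0.6066  0.3471]
1 -0.9 2 0.1 3 0.4 4 0.9 5 0.7 6 1.2 7 8.2 8 16.2 end [ 0.4933 -0.4477  0.2074] 0.11264044279043488
9.3583
```

```bash
cat >> h.py <<'E'
HINGE=np.array([.661,.311]); CAB=.027
def axes(a): return np.array([np.cos(a),np.sin(a)]),np.array([-np.sin(a),np.cos(a)])
def barp(a):
    X,Y=axes(a); return HINGE-.285*Y-.057*X
def swing(a0,a1,n,v=.12,z=.204):
    for a in np.linspace(a0,a1,n+1)[1:]:
        arm.line_to([*barp(a),z],velocity=v,ori=down(a+np.pi/2)); 
        print(round(a,2),F().round(1),end=" ")
E
python3 - <<'E'
from h import *
arm.move_gripper(1.0); p=arm.read_tool_pos(); arm.line_to([p[0],p[1],.28])
a0=-.147
arm.move_j([-.1,.5,0,1.75,0,.9,a0+np.pi/2-.1])
cv2.imwrite("pics/top1.png",snapshot("top"))
arm.movep([*barp(a0),.28],down(a0+np.pi/2)); print(arm.read_joint_positions())
arm.line_to([*barp(a0),.204],velocity=.1); print(F())
arm.move_gripper(0,60); print(arm.read_opening(),F())
swing(a0,CAB-1.6,11)
print(arm.read_opening(),arm.read_tool_pos())
arm.move_gripper(1.0); p=arm.read_tool_pos(); arm.line_to([p[0],p[1],.28])
arm.move_j([0,.2,0,1.9,0,.95,0])
print(arm.read_tool_pos(),arm.read_time())
cv2.imwrite("pics/top2.png",snapshot("top")); cv2.imwrite("pics/scene2.png",snapshot("scene"))
E
```

```text
[-0.1046  0.5051  0.0007  1.7097 -0.0003  0.9254  1.3189]
[-0.1902  0.881   1.0102]
0.12684958754131315 [1.7232 4.2652 0.8785]
-0.28 [ 3.   5.4 -0.7] -0.41 [ 3.8  6.5 -2.1] -0.54 [ 4.5  5.3 -4. ] -0.67 [ 4.6  5.3 -5.9] -0.8 [ 6.6  4.1 -6.7] -0.92 [ 5.7  4.6 -7.9] -1.05 [ 6.5  3.5 -6.2] -1.18 [ 7.9  2.2 -6.2] -1.31 [ 6.1  1.  -3.9] -1.44 [ 5.1  0.5 -2.7] -1.57 [ 6.2 -0.1 -0.8] 0.12364004015872962 [0.3789 0.3681 0.2044]
[ 0.452  -0.0208  0.374 ] 22.4
```

View pics/top2.png

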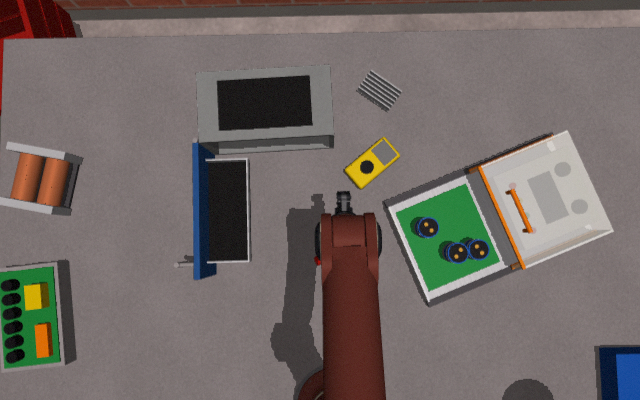

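The hood is back and the door is about 90° open. The trough's black floor spans (207-248, 160-262). Three capacitors stand on the green bay at (427,227), (456,252) and (478,249). One has moved since the first picture, and the last two nearly touch.

```bash
cat >> h.py <<'E'
def caps(im, show=False):
    """cap tops (xy) from the two brass terminals, grouped in pairs, at their height .099"""
    m=mask(im,(12,80,90),(35,255,255)); m[:, :395]=0; m[:,515:]=0; m[:185]=0; m[300:]=0
    pts=[(c,s[4]) for s,c,r in blobs(m,2) if s[4]<60]
    P=np.array([p for p,_ in pts]); 
    return P, [x for _,x in pts]
E
python3 - <<'E'
from h import *
im=cv2.imread("pics/top2.png")
P,a=caps(im)
W=cast("top",P,.099)
for p,s,w in zip(P,a,W): print(p,s,w)
hsv=cv2.cvtColor(im,cv2.COLOR_BGR2HSV)
roi=np.zeros(im.shape[:2],np.uint8); cv2.fillPoly(roi,[np.array([(396,212),(466,182),(500,262),(430,295)])],255)
g=cv2.bitwise_and(cv2.bitwise_not(mask(im,(45,60,30),(85,255,255))),roi)
for s,c,r in blobs(g,30): print("nongreen",s,c)
# door
b=mask(im,(100,120,40),(125,255,255)); b[:, :185]=0;b[:,225:]=0
for s,c,r in blobs(b,200): print("blue",s,r)
# trough floor black
k=cv2.inRange(hsv,(0,0,0),(180,255,45)); k[:150]=0;k[270:]=0;k[:,:195]=0;k[:,252:]=0
for s,c,r in blobs(k,300): print("blk",s,r,cast("top",cv2.boxPoints(r),.09)[:,:2])
cv2.imwrite("pics/c2.png",np.hstack([cv2.resize(im[130:290,170:260],None,fx=3.5,fy=3.5,interpolation=2),cv2.resize(im[185:305,395:515],(480,560),interpolation=2)]))
E
```

```text
[512.6176 192.8529] 34 [ 0.5389 -0.4492  0.099 ]
[425.5 224. ] 16 [ 0.4654 -0.2312  0.099 ]
[431.2105 230.0526] 19 [ 0.4502 -0.2448  0.099 ]
[476.5 246. ] 16 [ 0.4092 -0.3549  0.099 ]
[460.3125 249.1875] 16 [ 0.402  -0.3148  0.099 ]
[481.5 252.5] 16 [ 0.3931 -0.3665  0.099 ]
[455.9  256.05] 20 [ 0.3854 -0.3034  0.099 ]
[512.8824 266.4118] 17 [ 0.3579 -0.442   0.099 ]
nongreen [454 182  30  41  60] [470.8    197.1333]
nongreen [414 217  25  21 424] [426.4363 227.1415]
nongreen [442 239  48  25 878] [465.8314 250.6765]
nongreen [428 261  73  35 249] [457.9478 280.3976]
blue [ 193  143   23  137 2110] ((203.6689910888672, 210.9204864501953), (136.03097534179688, 21.68716049194336), 89.474365234375)
blk [ 207  162   40   99 3729] ((226.5, 211.0), (98.0, 39.0), 90.0) [[0.6306 0.3116]
 [0.6289 0.2133]
 [0.3838 0.2144]
 [0.3854 0.3113]]
```

View pics/c2.png

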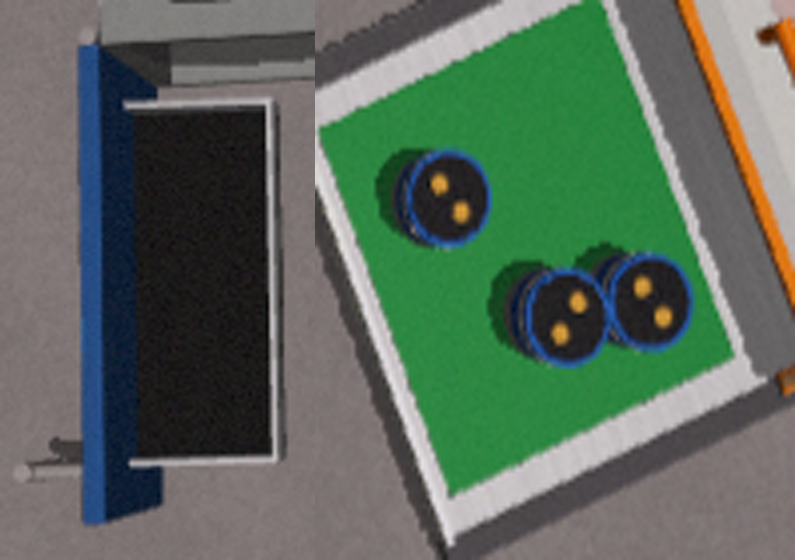

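```bash
cat >> h.py <<'E'
O=HB+.081*TX
def find_caps():
    im=snapshot("top"); P,_=caps(im); W=cast("top",P,.099)[:,:2]
    W=[w for w in W if abs((w-O)@TX)<.13 and abs((w-O)@TY)<.13]
    return [(W[i]+W[j])/2 for i in range(len(W)) for j in range(i) if .016<np.linalg.norm(W[i]-W[j])<.025]
def pick(c, others):
    yaw=0.
    near=[o for o in others if np.linalg.norm(o-c)<.11]
    if near:
        d=min(near,key=lambda o:np.linalg.norm(o-c))-c; yaw=np.arctan2(d[1],d[0])+np.pi/2
        yaw=(yaw+np.pi/2)%np.pi-np.pi/2
    print("pick",c,"yaw",yaw)
    arm.move_gripper(.92)
    arm.movep([*c,.26],down(yaw)); arm.line_to([*c,.132],velocity=.12)
    arm.move_gripper(0,45); print("open",arm.read_opening(),arm.read_finger_force())
    arm.line_to([*c,.34],velocity=.2); print("held",arm.read_opening(),F())
def place(p,yaw):
    arm.movep([*p,.34],down(yaw)); arm.line_to([*p,.192],velocity=.15); f=F()
    print("z",arm.read_tool_pos(),f)
    arm.move_gripper(.74); arm.line_to([*p,.34],velocity=.2); print("t",arm.read_time())
E
python3 - <<'E'
from h import *
e=cast("top",[(192.9,142.9),(194,279.1),(198.6,142.9),(200,279)],.18)[:,:2]
print(e); a=[np.arctan2(*(p-q)[::-1])-np.pi/2 for p,q in((e[0],e[1]),(e[2],e[3]))];print("a",a)
C=find_caps(); print(C)
c=min(C,key=lambda c:c[1]); pick(c,[o for o in C if o is not c])
print(arm.read_joint_positions())
cv2.imwrite("pics/w3.png",snapshot("wrist"))
E
```

```text
[[0.6626 0.3232]
 [0.3456 0.3196]
 [0.6624 0.3098]
 [0.3456 0.3058]]
a [np.float64(-1.559576199072273), np.float64(-1.5582296227366295)]
[array([ 0.4578, -0.238 ]), array([ 0.401 , -0.3606]), array([ 0.3936, -0.3092])]
pick [ 0.401  -0.3606] yaw 0.14301845519109335
open 0.6001318130378395 46.544896960258484
held 0.5990274872182892 [-0.2527  0.4222 -2.9303]
[ 0.5706  0.4107  0.1772  1.6994 -0.0815  1.0421  0.9178]
```

```bash
cat >> h.py <<'E'
DA=-1.559; RACK=np.array([.507,.257])
def slot(k): return RACK+.076*k*axes(DA)[1]
E
python3 - <<'E'
from h import *
place(slot(1),DA+np.pi/2)
C=find_caps(); print(C)
cv2.imwrite("pics/top3.png",snapshot("top")); cv2.imwrite("pics/w3.png",snapshot("wrist"))
E
```

```text
z [0.5835 0.2581 0.1926] [-0.7423 -0.2988 -2.1692]
t 31.5667
[array([ 0.4578, -0.238 ]), array([ 0.3932, -0.3073])]
```

View pics/w3.png

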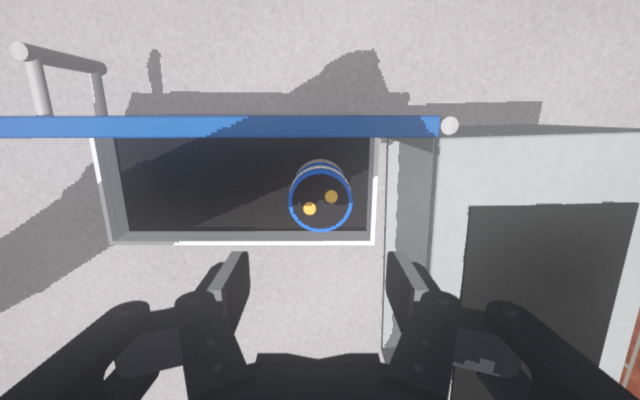

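View pics/top3.png

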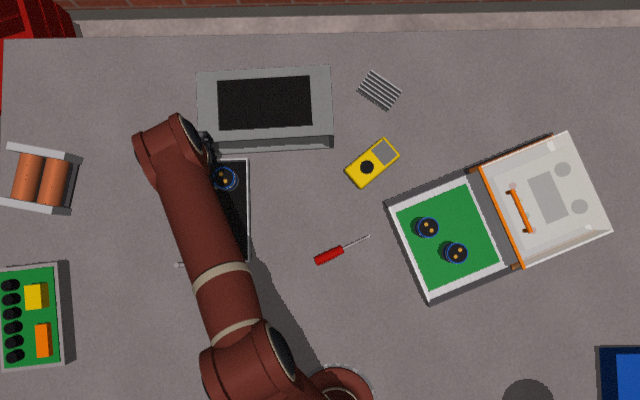

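The first capacitor stands upright in the trough (wrist view 320,200; top view 225,179). The other two are still in the bay at (427,227) and (456,252). Next I move those two.

```bash
python3 - <<'E'
from h import *
for k in(0,-1):
    C=find_caps(); print(C)
    c=min(C,key=lambda c:c[1]); pick(c,[o for o in C if o is not c])
    if not .55<arm.read_opening()<.68: print("BAD"); break
    place(slot(k),DA+np.pi/2)
arm.move_j([0,.2,0,1.9,0,.95,0])
cv2.imwrite("pics/top4.png",snapshot("top")); print(find_caps(),arm.read_time())
E
```

```text
[array([ 0.4578, -0.2379]), array([ 0.3932, -0.3072])]
pick [ 0.3932 -0.3072] yaw -0.7509765438008955
open 0.5950576794628556 47.01879680156708
held 0.5994932951847669 [ 0.2625 -0.4123 -1.639 ]
z [0.5075 0.2571 0.1925] [ 0.3083  0.1687 -1.2766]
t 41.3583
[array([ 0.4578, -0.238 ])]
pick [ 0.4578 -0.238 ] yaw 0.0
open 0.5987377865809062 46.62133991718292
held 0.5984958181112858 [-0.191  -0.6605 -2.8642]
z [0.4315 0.2562 0.1925] [ 0.1505  0.417  -1.2345]
t 50.4083
[] 51.6
```

View pics/top4.png

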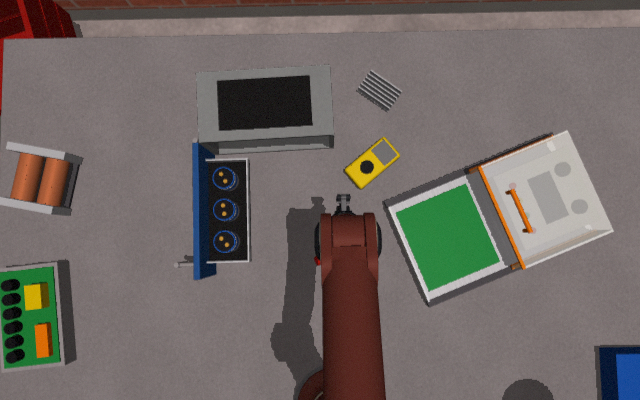

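All three capacitors stand upright in the trough at (225,179), (226,210) and (225,241), and the bay is empty. Next is closing the door, gently.

```bash
python3 - <<'E'
from h import *
print("bar seen",cast("top",[(179.5,264.5)],.17)[0],"model",barp(DA))
p=barp(DA); o=down(DA+np.pi/2)
arm.move_gripper(1.0)
arm.move_j([-.75,.4,0,1.9,0,.85,-.75])
arm.movep([*p,.28],o); print(arm.read_joint_positions())
arm.line_to([*p,.204],velocity=.1); arm.move_gripper(0,60); print(arm.read_opening(),F())
swing(DA,-.02,14,v=.09)
f0=F()
for i in range(1,25):
    a=-.02+.006*i
    arm.line_to([*barp(a),.204],velocity=.03,ori=down(a+np.pi/2))
    f=-(F()-f0)[:2]@axes(a)[0]; print(round(a,3),round(f,1),end="; ")
    if f>12: break
print(arm.read_tool_pos(),arm.read_opening(),arm.read_time())
E
```

```text
bar seen [0.3791 0.3562 0.17  ] model [0.3753 0.3646]
[-0.8071  0.4462 -0.0072  1.8193  0.0041  0.8749 -0.8047]
0.12108986850044505 [ 6.3124  0.3611 -0.8123]
-1.45 [ 6.5 -1.1 -1.1] -1.34 [ 8.4 -0.5 -2.4] -1.23 [ 7.8  0.4 -4.5] -1.12 [ 8.2  1.8 -5.8] -1.01 [ 7.9  2.  -5.4] -0.9 [ 6.8  2.9 -6. ] -0.79 [ 6.6  3.9 -4.9] -0.68 [ 6.6  3.8 -5.1] -0.57 [ 6.4  4.5 -5.6] -0.46 [ 5.1  4.4 -3. ] -0.35 [ 3.9  5.2 -2.4] -0.24 [ 3.4  3.9 -0.8] -0.13 [1.8 3.5 0.4] -0.02 [2.6 5.1 0.6] -0.014 1.3; -0.008 0.2; -0.002 1.7; 0.004 0.7; 0.01 -0.2; 0.016 0.3; 0.022 1.0; 0.028 0.8; 0.034 1.3; 0.04 1.3; 0.046 0.6; 0.052 1.3; 0.058 1.6; 0.064 5.2; 0.07 9.6; 0.076 13.2; [0.6216 0.0252 0.2045] 0.1258508352111607 66.325
```

```bash
python3 - <<'E'
from h import *
arm.move_gripper(1.0); p=arm.read_tool_pos(); arm.line_to([p[0],p[1],.28])
S=HB+.227*TX
arm.move_j([.7,.6,0,1.5,0,1.05,-.49])
cv2.imwrite("pics/top5.png",snapshot("top"))
arm.movep([*S,.28],down(TYAW)); arm.line_to([*S,.207],velocity=.1)
arm.move_gripper(0,60); print(arm.read_opening(),F())
slide(-TX,S,.20,.207)
arm.move_gripper(1.0); p=arm.read_tool_pos(); arm.line_to([p[0],p[1],.3])
arm.move_j([0,.2,0,1.9,0,.95,0])
im=snapshot("top"); cv2.imwrite("pics/top6.png",im); print(arm.read_time())
cv2.imwrite("pics/c6.png",np.vstack([cv2.resize(im[55:205,185:345],(640,600))])[:600])
s=snapshot("scene"); cv2.imwrite("pics/scene6.png",s)
E
```

```text
0.11872305368385537 [-1.4016  4.6116  4.2904]
f [ 4.0234 -3.6995 -5.7895]
1 -0.1 2 1.0 3 0.1 4 1.2 5 0.0 6 1.2 7 1.1 8 -0.2 9 4.7 10 13.1 end [ 0.4079 -0.2321  0.2071] 0.11716068949966739
78.4083
```

View pics/top6.png

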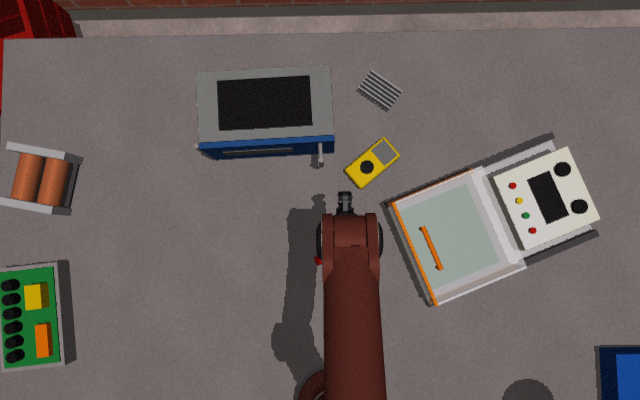

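View pics/c6.png

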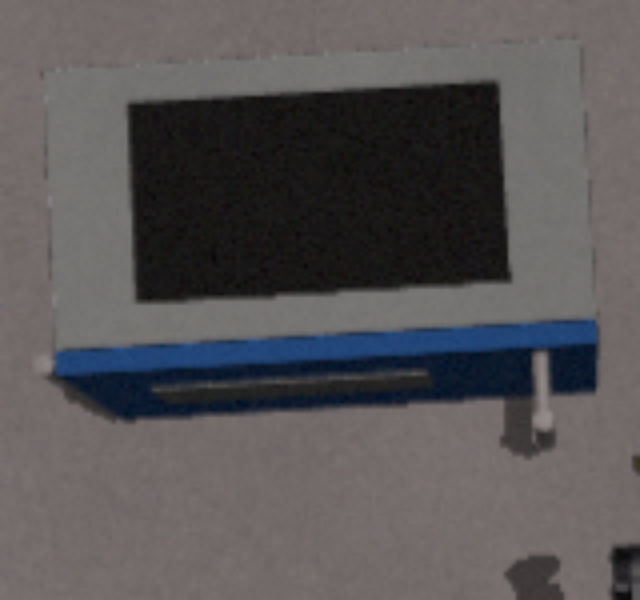

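The door sits flush and parallel to the cabinet front. The hood is forward against its stop, with its lip at (390,203)-(436,303), and the bay is empty.

```bash
python3 -c "
from station import ticket
print(ticket.finish_job())"
```

```text
the job is handed in; nothing more can be done
None
```

The job is handed in: all three capacitors were upright in the door trough before I closed up, the door is fully shut, the hood is fully forward over the empty bay, and the multimeter and screwdriver were not touched; the last clock reading before hand-in was about 78 s.

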